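# Change the gear on a checking arbor

## Robot

A 6-joint arm with a two-finger parallel gripper is mounted at the origin on a cart in front of the work surface, level with it; the furniture and walls round the work are solid. World frame = base frame: x ahead of the robot, y to its left, z up, the work surface at z = 0. Lengths are in mm, angles in rad, forces in N, time in s.
With the tool pointing down it reaches from about 275 to 750 mm from the base axis. Payload 10.2 kg.
Tool frame: the origin (TCP) lies midway between the tips of the shut fingers; the grasp point (between the pads) lies 19 mm behind it; z points along the fingers, y is the line along which they close (so a half turn about z gives the same grasp; the last joint's range is limited). The gripper opens to 85 mm and grips with 20 to 120 N. Pads are 22 mm wide; open, the fingers measure 114 mm over their backs; the gripper's body (76 mm by 85 mm) begins 54 mm behind the grasp point. The pads swing forward as they close: fully open they stand 13 mm farther back than shut.
Start: joints at [0.974, 0.313, 1.498, -0, 1.331, -0.223], TCP at [191.72, 488.748, 231.294] pointing down, gripper open.
Joint ranges: [-2.94, 2.94], [-0.97, 2.17], [0.19, 2.56], [-1.23, 4.37], [0.02, 3.11], [-2.88, 2.88]. Speed limits (rad/s): [2.39, 2.39, 3.01, 3.14, 3.14, 3.14].

## Interface

Orientations are given as a unit quaternion [w, x, y, z].
In Python, from rig import ctrl gives the robot as it stands.
- The arm moves only by the tool send_rows, never from a script. Its argument "targets" is a list of rows, each a list of 7 numbers: the closure, from -1 (fully open) to 1 (shut), so that 0 is half open, then the shift along the tool's x, y, z in m, then the turn, a rotation vector about the tool's x, y, z in rad. In form: [[claw, dx, dy, dz, ax, ay, az], ...]. A call has exactly 10 rows; each row shifts and turns the commanded pose from where the row before left it, along the tool's axes as they then stand; what a row does not reach is not made up. A row lasts 1/8 s, in which the tool goes at most 62.5 mm and 10.7 degrees, less where a joint would pass 70% of its speed; a pose out of reach is approached as far as the arm can. A call with a gripper value outside its range is refused whole. The fingers move at their own pace and stop on an object; "squeeze" is the grip in N (left out, the last holds). Time passes only in rows, so rows that do not move let the fingers close, or fill a call up. It gives the time, the measured TCP pose, the force, the opening and the grip force at its end, in the units of the state.
- ctrl.sense(): the state, without advancing time (a new reading comes with each control period).
- ctrl.capture(name): name is "scene" or "top"; returns a dict with "img" (420x560x3 uint8, red, green, blue), "camera_matrix" (3x3 intrinsics, pixels), "R" (3x3) and "t" (3): a world point X has camera coordinates R X + t. Camera axes: x right, y down, z forward; pixel columns grow to the right and rows downward; lengths in mm; the calibration is good to about 2 mm. A picture is of the moment at which its call begins. There is no depth.
- ctrl.finish_job(): hands the job in; it is judged then, once.
Trained networks look in a picture, given as the dict that the camera call returned (one of the last four; its "shot" number tells which), for a name from the list of things; names that differ only in an ending like _2 or _b are one class to them, and where a whole thing is asked for, a point or a joint stands for the part that bears it (a point fixed in the world has none). Each returns a list of dicts, best first, with "score" (0 to 1); they miss things now and then, are a little off and sometimes report something else, mostly with a low value. They report only what shows in the picture. A call takes as long as a camera call.
- ctrl.boxes_of(query, picture): "extent" ([left, top, width, height] in pixels, round what is visible of it).
- ctrl.landmark_of(query, picture): "point" ([column, row] in pixels: a listed point, or the origin of a listed thing).
The state is a dict: "time_s": time; "joints": joint angles; "dq": joint speeds; "tau": joint torques, N m; "eef_pos": TCP position; "ee_rot": TCP orientation; "force": force on the tool from outside, world axes, zero at the start; "wrist_torque": the same for the moment, N m; "grip_width": opening from 0.0 (shut) to 1.0 (fully open); "grip_force": force on a finger pad.
Only numpy, scipy, OpenCV 4.12 (cv2) and the standard library are available. Lean on these libraries where they do the work, as an engineer would, in place of code of your own. Each camera call takes 0.05 s, during which the arm holds its last target. There are 200 camera calls.

## Task

The steel gear on the blue-footed checking arbor has been measured; now set up the brass gear in its place. First take off the red cap and the dark collar above it and lay both aside in the aluminium tray, then store the steel gear on the empty storage stand, put the brass gear on the arbor, and put the collar and then the cap back on top of it, everything down fully on its seat. Leave the black gear on its stand.

Things in the scene. Friction and masses are not known exactly. Their poses are not given: they have to be found in the camera images.
- arbor: Checking arbor, fixed: blue round foot 92 mm across, a 35 mm steel seat with its top at z 34 mm, and a vertical 16 mm steel pin, plain to z 76 mm, then tapering to 7 mm at z 84 mm. Origin on the pin's axis at the bench, z up. On it at the start, all loose slip fits that lift straight off: steel gear (its origin at z 34 mm), collar (58), cap (70); the same heights hold with the brass gear.
- cap: Red knurled keeper cap, a round knob 32 mm across, 28 mm tall, with a blind bore in its underside 19 mm across and 18 mm deep. Origin on its axis at the underside, z up. No thread: it slips over the end of the arbor and stands on the collar. 60 g.
- collar: Dark steel spacing collar, a plain ring 40 mm outside, bore 19 mm, 12 mm high. Origin on its axis at the underside, z up; keep this side up. On the arbor it stands on the gear's 30 mm hub and overhangs it by 5 mm all round. 100 g.
- steel_gear: Bright grey steel spur gear, 24 teeth, hub up. Origin on its axis at the underside, z up. Toothed rim 52 mm across, z 0 to 12 mm; on it a plain round hub 30 mm across, z 12 to 24 mm; through bore 19 mm. Grip it across the hub, tips just above the rim, or across the teeth. About 180 g. First on the arbor; belongs on the empty stand.
- brass_gear: Yellow brass spur gear, 26 teeth, hub up. Origin on its axis at the underside, z up. Toothed rim 56 mm across, z 0 to 12 mm; on it a plain round hub 30 mm across, z 12 to 24 mm; through bore 19 mm. Grip it across the hub, tips just above the rim, or across the teeth. About 220 g. First on a storage stand; belongs on the arbor.
- black_gear: Black plastic spur gear, 22 teeth, hub up. Origin on its axis at the underside, z up. Toothed rim 48 mm across, z 0 to 12 mm; on it a plain round hub 30 mm across, z 12 to 24 mm; through bore 19 mm. Grip it across the hub, tips just above the rim, or across the teeth. About 50 g. Stays on its storage stand.
- free_stand: The storage stand that is empty at the start, fixed: wooden block 64 x 64 x 18 mm with a grey felt disc and a vertical 14 mm steel pin, plain to z 46 mm, then tapering to 5 mm at z 54 mm. Origin at the block's centre at the bench, z up; a stored gear rests on the block, its origin at z 18 mm. The stands under the brass and the black gear are alike.
- tray: Shallow aluminium tray with a cork floor, fixed: 110 mm (x) by 160 mm (y) outside, walls 4 mm thick and 18 mm high, floor at z 6 mm. Origin at its centre at the bench. Cap and collar fit in it side by side along its y.

How it is judged (in metres and radians):
On the way, in this order (a step that is already met when the one before it is completed fails the run):
1. cap and collar both lie in the tray, let go (x of cap in the frame of tray between -0.051 and 0.051 m and y of cap in the frame of tray between -0.076 and 0.076 m and z of cap in the frame of tray between 0 and 0.03 m and contact force between the fingers and cap below 0.1 N and linear speed of each of cap, collar below 0.03 m/s and x of collar in the frame of tray between -0.051 and 0.051 m and y of collar in the frame of tray between -0.076 and 0.076 m and z of collar in the frame of tray between 0 and 0.03 m and contact force between the fingers and collar below 0.1 N), for 0.2 s.
2. the steel gear is down on the stand that was empty, let go (horizontal distance between steel_gear and free_stand below 0.006 m and z of steel_gear in the frame of free_stand between 0.0155 and 0.0205 m and angle between steel_gear's own z axis and vertical below 0.1 rad and contact force between the fingers and steel_gear below 0.1 N), for 0.2 s.
3. the brass gear is down on the arbor's seat, let go (horizontal distance between brass_gear and arbor below 0.004 m and z of brass_gear in the frame of arbor between 0.0315 and 0.0365 m and angle between brass_gear's own z axis and vertical below 0.1 rad and contact force between the fingers and brass_gear below 0.1 N), for 0.2 s.
4. the collar is down on the brass gear's hub, let go (all of step 3 and horizontal distance between collar and arbor below 0.004 m and z of collar in the frame of arbor between 0.0555 and 0.0605 m and angle between collar's own z axis and vertical below 0.1 rad and contact force between the fingers and collar below 0.1 N), for 0.2 s.
At the end, for the whole second after the job is handed in: On the arbor, from below: brass gear, collar, cap, each within 4 mm of its axis, 2.5 mm of its seated height and upright within 0.1 rad; the steel gear likewise on the stand that was empty (6 mm); the black gear within 10 mm of its start; all let go and at rest (all of step 2 and all of step 4 and horizontal distance between cap and arbor below 0.004 m and z of cap in the frame of arbor between 0.0675 and 0.0725 m and angle between cap's own z axis and vertical below 0.1 rad and contact force between the fingers and cap below 0.1 N and linear speed of each of steel_gear, brass_gear, collar, cap below 0.02 m/s and distance of black_gear from where it was at the start of the episode below 0.01 m); the robot touches nothing.
It fails at once if the black gear is moved from its stand (distance of black_gear from where it was at the start of the episode above 0.015 m).
It also fails if it takes over 144 s, if anything falls off the work surface, if the arm or the gripper's body presses on something with over 40 N, if the wrist force passes 120 N, or if a joint passes its speed limit or range.

## Working session

There is one attempt and no reset: what is moved stays moved. The work goes in short steps, Python scripts to look and compute and a tool call to move; the robot and the scene stay as the last step left them, time stands still between calls to the robot, and variables do not carry over. Pictures are saved under pics/ and viewed, at most 14 in all, crops included, and the job is handed in when it is done.

Besides the shell and the picture viewer there is one more tool, called after "Emit:" in YAML: its name, and indented under it one key for each argument. send_rows: Moves the arm, as the interface text tells. Its arguments: {"type":"object","properties":{"targets":{"type":"array"},"squeeze":{"type":"number"}},"required":["targets"]}

```bash
mkdir -p pics; ls; cat > h.py <<'E'
import numpy as np, cv2
from rig import ctrl
def ray(p,c):
    K,R,t=np.array(c["camera_matrix"]),np.array(c["R"]),np.array(c["t"])
    d=R.T@np.linalg.solve(K,[p[0],p[1],1.]); o=-R.T@t
    return o,d
def atz(p,c,z):
    o,d=ray(p,c); return o+d*(z-o[2])/d[2]
def proj(X,c):
    K,R,t=np.array(c["camera_matrix"]),np.array(c["R"]),np.array(c["t"])
    q=K@(R@np.array(X,float)+t); return q[:2]/q[2]
def tri(ps,cs):
    A=np.zeros((3,3));b=np.zeros(3)
    for p,c in zip(ps,cs):
        o,d=ray(p,c); d=d/np.linalg.norm(d); M=np.eye(3)-np.outer(d,d); A+=M;b+=M@o
    return np.linalg.solve(A,b)
def save(c,n): cv2.imwrite("pics/"+n,c["img"][:,:,::-1])
E
python3 - <<'E'
from h import *
np.set_printoptions(precision=1,suppress=True)
s=ctrl.sense();print({k:np.round(v,3).tolist() for k,v in s.items()})
cs=[ctrl.capture(n) for n in("scene","top")]
for c,n in zip(cs,("scene","top")):
    save(c,n+"0.png"); print(n,-np.array(c["R"]).T@c["t"])
Z=dict(arbor=0,cap=70,collar=58,steel_gear=34,brass_gear=18,black_gear=18,free_stand=0,tray=0)
for q,z in Z.items():
    L=[ctrl.landmark_of(q,c) for c in cs]
    for c,l in zip(cs,L):
        print(q,[(np.round(e["point"]),round(e["score"],2),atz(e["point"],c,z)) for e in l[:3]])
    if L[0] and L[1]: print("  tri",tri([l[0]["point"] for l in L],cs))
E
```

```text
pics
{'time_s': 0.0, 'joints': [0.974, 0.313, 1.498, 0.0, 1.331, -0.223], 'dq': [-0.001, -0.002, -0.001, 0.0, -0.0, 0.001], 'tau': [0.001, -41.228, -25.973, -0.0, 0.004, -0.0], 'eef_pos': [191.573, 488.527, 230.728], 'ee_rot': [-0.0, 0.186, 0.983, -0.001], 'force': [-0.296, -0.728, 0.404], 'wrist_torque': [-0.011, 0.005, -0.023], 'grip_force': 0.0, 'grip_width': 1.0}
scene [-359.1 -470.1  887.4]
top [ 389.2   -8.3 1191.1]
arbor [(array([188., 200.]), 0.85, array([501.1, 362.2,   0. ]))]
arbor [(array([125., 249.]), 0.8, array([480.7, 363. ,   0. ]))]
  tri [482.8 352.6  16.7]
cap [(array([182., 183.]), 0.67, array([499. , 375.3,  70. ]))]
cap [(array([116., 244.]), 0.77, array([487.5, 363.9,  70. ]))]
  tri [485.7 360.5  83.1]
collar [(array([184., 191.]), 0.44, array([478.8, 348.1,  58. ]))]
collar [(array([117., 244.]), 0.55, array([487.8, 364.3,  58. ])), (array([359., 183.]), 0.51, array([ 639.5, -213.1,   58. ])), (array([123., 248.]), 0.42, array([479.1, 349.3,  58. ]))]
  tri [491.1 365.4  44.4]
steel_gear [(array([186., 193.]), 0.64, array([498.7, 363.4,  34. ]))]
steel_gear [(array([121., 249.]), 0.64, array([478.6, 361.9,  34. ]))]
  tri [480.1 352.1  50.7]
brass_gear [(array([366., 235.]), 0.68, array([ 627.2, -239. ,   18. ]))]
brass_gear [(array([359., 186.]), 0.75, array([ 640.2, -219.9,   18. ]))]
  tri [ 647.4 -228.8   -3.3]
black_gear [(array([256., 227.]), 0.62, array([485. ,  72.6,  18. ]))]
black_gear [(array([240., 252.]), 0.48, array([473.7,  75.8,  18. ]))]
  tri [475.4  71.6  25.6]
free_stand [(array([380., 278.]), 0.7, array([ 497.5, -332.7,    0. ]))]
free_stand [(array([402., 248.]), 0.8, array([ 487.9, -327.1,    0. ]))]
  tri [ 489.4 -329.9    5.4]
tray [(array([316., 256.]), 0.96, array([ 484.4, -138.8,   -0. ])), (array([187., 202.]), 0.39, array([493.3, 356.6,   0. ]))]
tray [(array([325., 248.]), 0.84, array([ 486.3, -134.1,    0. ]))]
  tri [ 487.4 -136.    -4.2]
```

View pics/scene0.png

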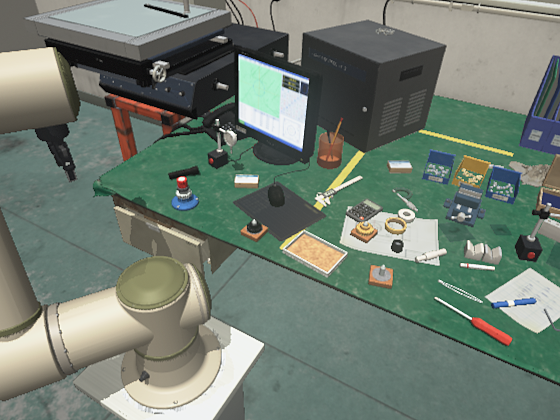

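View pics/top0.png

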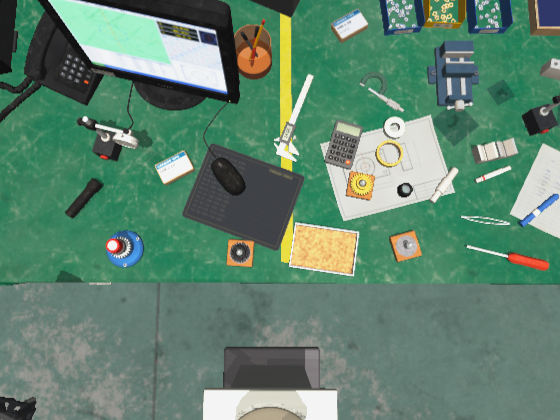

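The scene view shows the arbor with the red cap at (182,190), the black gear at (255,228), the tray at (316,255), the brass gear at (365,232) and the empty stand at (381,275). In the top view they are at (118,247), (240,252), (324,249), (360,185) and (405,246). Next I refine the positions by colour.

```bash
cat >> h.py <<'E'
def blob(c,lo,hi,near,r=45,hull=True):
    """centre of hull of hsv-range pixels near a pixel"""
    hsv=cv2.cvtColor(np.ascontiguousarray(c["img"]),cv2.COLOR_RGB2HSV)
    m=cv2.inRange(hsv,np.array(lo),np.array(hi))
    if lo[0]==0 and hi[0]<=8: m|=cv2.inRange(hsv,np.array([172,lo[1],lo[2]]),np.array([180,hi[1],hi[2]]))
    k=np.zeros_like(m); cv2.circle(k,tuple(int(v) for v in near),r,255,-1); m&=k
    n,l,st,ce=cv2.connectedComponentsWithStats(m)
    i=1+np.argmax(st[1:,4]); ys,xs=np.where(l==i)
    h=cv2.convexHull(np.c_[xs,ys].astype(np.int32)); M=cv2.moments(h)
    return np.array([M["m10"]/M["m00"],M["m01"]/M["m00"]]),st[i]
E
python3 - <<'E'
from h import *
np.set_printoptions(precision=1,suppress=True)
s,t=[ctrl.capture(n) for n in("scene","top")]
def go(nm,c,lo,hi,near,r,z):
    p,st=blob(c,lo,hi,near,r); print(nm,p,st,atz(p,c,z))
red=((0,120,60),(8,255,255)); blue=((100,120,60),(125,255,255)); yel=((16,110,70),(32,255,255)); wood=((5,70,60),(16,255,255))
go("cap top",t,*red,(113,245),20,96); go("cap scene",s,*red,(182,184),20,84)
go("foot top",t,*blue,(124,248),28,10); go("foot scene",s,*blue,(187,200),25,8)
go("brass top",t,*yel,(360,185),20,36); 
for nm,p in(("brassst",(360,185)),("free",(405,246)),("black",(240,252))): go(nm+" wood top",t,*wood,p,25,18)
for nm,p in(("free",(381,275)),("black",(255,230)),("brassst",(365,234))): go(nm+" wood scene",s,*wood,p,22,12)
b=t["img"]
out=[cv2.resize(b[y-30:y+30,x-40:x+40],(400,300),interpolation=cv2.INTER_CUBIC) for x,y in((118,246),(360,185),(405,246),(324,249))]
cv2.imwrite("pics/crop1.png",np.vstack([np.hstack(out[:2]),np.hstack(out[2:])])[:,:,::-1])
E
```

```text
cap top [113.8 245.4] [106 239  17  14 113] [482.3 358.9  96. ]
cap scene [181.5 181.5] [176 176  11  12  82] [489.9 366.   84. ]
foot top [124.8 248.4] [106 230  38  37 615] [482.4 360.3  10. ]
foot scene [184.7 201.7] [172 194  27  16 269] [482.5 357.9   8. ]
brass top [361.5 183.6] [350 173  24  23 370] [ 642.6 -222.9   36. ]
brassst wood top [358.1 186.7] [346 171  27  29 208] [ 638.5 -217.5   18. ]
free wood top [405.1 245.8] [390 231  32  31 330] [ 491.  -329.6   18. ]
black wood top [239.9 252.4] [227 239  27  28 341] [473.2  75.5  18. ]
free wood scene [380.5 276.1] [369 265  24  23 247] [ 492.9 -333.1   12. ]
black wood scene [253.9 231.6] [241 225  27  17 183] [469.6  71.6  12. ]
brassst wood scene [363.3 233.5] [351 227  26  16 156] [ 638.3 -226.9   12. ]
```

View pics/crop1.png

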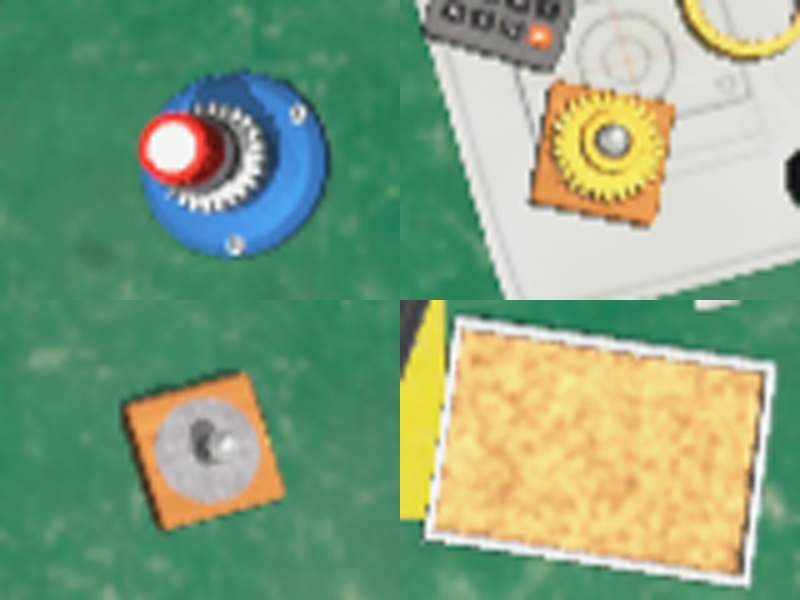

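Emit:
send_rows:
  targets:
    - [-0.3,0,0,0,0,0,0.171]
    - [-0.3,0,0,0,0,0,0.171]
    - [-0.3,0,0,0,0,0,0.171]
    - [-0.3,0,0,0,0,0,0.171]
    - [-0.3,0,0,0,0,0,0.171]
    - [-0.3,0,0,0,0,0,0.171]
    - [-0.3,0,0,0,0,0,0.171]
    - [-0.3,0,0.06,0,0,0,0]
    - [-0.3,-0.03,0.06,0,0,0,0]
    - [-0.3,-0.03,0.06,0,0,0,0]
  squeeze: 40

```text
time_s: 2.25
eef_pos: [365.1, 432.0, 231.2]
ee_rot: [-0.0, 0.707, 0.707, 0.0]
force: [-0.3, 1.1, -0.3]
grip_width: 0.647
grip_force: 0.0
```

The crop confirms the arbor at about (482.4, 359.8), the brass gear at (641.5, -223.5), the free stand at (491, -329.6), and the tray at (484, -133) turned about -8°. Now the cap.

Emit:
send_rows:
  targets:
    - [-0.3,-0.03,0.04,0.02,0,0,0]
    - [-0.3,-0.03,0.04,0.02,0,0,0]
    - [-0.3,-0.0122,0.0373,0.02,0,0,0]
    - [-0.3,0,0,0.03,0,0,0]
    - [-0.3,0,0,0.02,0,0,0]
    - [-0.3,0,0,0,0,0,0]
    - [-0.3,0,0,0,0,0,0]
    - [-0.3,0,0,0,0,0,0]
    - [-0.3,0,0,0,0,0,0]
    - [-0.3,0,0,0,0,0,0]

```text
time_s: 3.5
eef_pos: [480.9, 360.7, 121.6]
ee_rot: [0.0, 0.707, 0.707, 0.0]
force: [0.7, -0.3, -0.0]
grip_width: 0.654
grip_force: 0.0
```

```bash
python3 - <<'E'
from h import *
c=ctrl.capture("top");s=ctrl.capture("scene")
a=cv2.resize(c["img"][205:285,60:160],(400,320),interpolation=cv2.INTER_CUBIC)
b=cv2.resize(s["img"][140:220,130:230],(400,320),interpolation=cv2.INTER_CUBIC)
cv2.imwrite("pics/c2.png",np.hstack([a,b])[:,:,::-1]); print(ctrl.sense()["eef_pos"])
E
```

```text
[480.84710879 360.65373053 121.43019766]
```

View pics/c2.png

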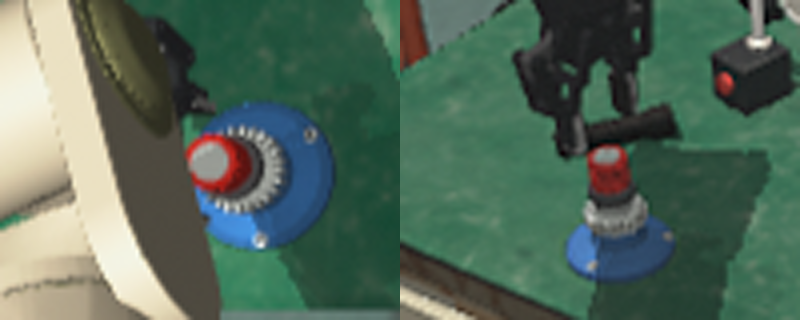

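The gripper is centred above the red cap (both fingers straddle it, local px 570 and 625). I descend and grip.

Emit:
send_rows:
  targets:
    - [-0.3,-0.001,0.0015,0.02,0,0,0]
    - [-0.3,0,0,0.02,0,0,0]
    - [-0.3,0,0,0.0085,0,0,0]
    - [-0.3,0,0,0,0,0,0]
    - [0.6,0,0,0,0,0,0]
    - [0.6,0,0,0,0,0,0]
    - [0.6,0,0,0,0,0,0]
    - [0.6,0,0,0,0,0,0]
    - [0.6,0,0,0,0,0,0]
    - [0.6,0,0,0,0,0,0]
  squeeze: 30

```text
time_s: 4.85
eef_pos: [483.4, 360.0, 73.9]
ee_rot: [0.001, 0.707, 0.707, 0.002]
force: [4.0, 0.9, 5.4]
grip_width: 0.364
grip_force: 30.2
```

Emit:
send_rows:
  targets:
    - [0.6,0,0,-0.02,0,0,0]
    - [0.6,0,0,-0.03,0,0,0]
    - [0.6,-0.02,0,-0.02,0,0,0]
    - [0.6,-0.05,0,0,0,0,0]
    - [0.6,-0.06,0,0,0,0,0]
    - [0.6,-0.06,0,0,0,0,0]
    - [0.6,-0.06,0,0,0,0,0]
    - [0.6,-0.06,0,0,0,0,0]
    - [0.6,-0.06,0,0,0,0,0]
    - [0.6,-0.06,0,0,0,0,0]

```text
time_s: 6.1
eef_pos: [481.5, -71.9, 142.6]
ee_rot: [-0.001, 0.707, 0.707, -0.0]
force: [1.1, 0.1, 0.6]
grip_width: 0.36
grip_force: 31.6
```

Emit:
send_rows:
  targets:
    - [0.6,-0.05,-0.003,0,0,0,0]
    - [0.6,-0.04,0,0.03,0,0,0]
    - [0.6,-0.009,0,0.04,0,0,0]
    - [0.6,0,0,0.03,0,0,0]
    - [0.6,0,0,0.02,0,0,0]
    - [0.6,0,0,0.01,0,0,0]
    - [0.6,0,0,0,0,0,0]
    - [0.6,0,0,0,0,0,0]
    - [0.6,0,0,0,0,0,0]
    - [0.6,0,0,0,0,0,0]

```text
time_s: 7.35
eef_pos: [479.5, -169.5, 13.2]
ee_rot: [0.0, 0.707, 0.707, 0.0]
force: [0.9, 0.2, -0.7]
grip_width: 0.362
grip_force: 31.6
```

```bash
python3 - <<'E'
from h import *
c=ctrl.capture("top");s=ctrl.capture("scene")
a=cv2.resize(c["img"][205:285,280:380],(400,320),interpolation=cv2.INTER_CUBIC)
b=cv2.resize(s["img"][210:290,270:370],(400,320),interpolation=cv2.INTER_CUBIC)
cv2.imwrite("pics/c3.png",np.hstack([a,b])[:,:,::-1]); print(ctrl.sense()["eef_pos"],ctrl.sense()["force"])
E
```

```text
[ 479.38393495 -169.39051091   13.00812899] [ 0.0173073  -0.35245608 -0.97887978]
```

View pics/c3.png

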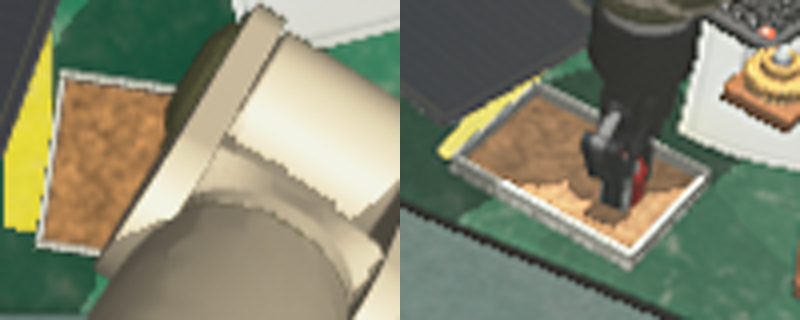

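The scene crop shows the gripper with the red cap inside the right half of the tray. I lower it, let go and return.

Emit:
send_rows:
  targets:
    - [0.6,0,0,0.003,0,0,0]
    - [0.6,0,0,0,0,0,0]
    - [-0.2,0,0,0,0,0,0]
    - [-0.2,0,0,0,0,0,0]
    - [-0.2,0,0,0,0,0,0]
    - [-0.2,0,0,-0.03,0,0,0]
    - [-0.2,0,0,-0.05,0,0,0]
    - [-0.2,0.02,0,-0.05,0,0,0]
    - [-0.2,0.05,0,0,0,0,0]
    - [-0.2,0.06,0,0,0,0,0]

```text
time_s: 8.7
eef_pos: [479.4, -38.5, 140.3]
ee_rot: [0.001, 0.708, 0.706, 0.0]
force: [1.3, 0.3, -0.3]
grip_width: 0.598
grip_force: 0.0
```

Emit:
send_rows:
  targets:
    - [-0.2,0.06,0,0,0,0,0]
    - [-0.2,0.06,0,0,0,0,0]
    - [-0.2,0.06,0,0,0,0,0]
    - [-0.2,0.06,0,0,0,0,0]
    - [-0.2,0.06,0,0,0,0,0]
    - [-0.2,0.06,0.002,0,0,0,0]
    - [-0.2,0.04,0.001,0,0,0,0]
    - [-0.2,0,0,0,0,0,0]
    - [-0.2,0,0,0,0,0,0]
    - [-0.2,0,0,0,0,0,0]

```text
time_s: 9.95
eef_pos: [482.6, 359.7, 139.9]
ee_rot: [0.0, 0.708, 0.707, -0.0]
force: [0.3, -0.2, -0.2]
grip_width: 0.599
grip_force: 0.0
```

```bash
python3 - <<'E'
from h import *
np.set_printoptions(precision=1,suppress=True)
c=ctrl.capture("top");s=ctrl.capture("scene");print(ctrl.sense()["eef_pos"])
red=((0,120,60),(8,255,255))
for n,i,near,z in(("top",c,(338,248),30),("scene",s,(328,258),20)):
    p,st=blob(i,*red,near,25);print(n,p,st,atz(p,i,z))
a=cv2.resize(c["img"][205:285,280:380],(400,320),interpolation=cv2.INTER_CUBIC)
b=cv2.resize(s["img"][150:230,140:240],(400,320),interpolation=cv2.INTER_CUBIC)
cv2.imwrite("pics/c4.png",np.hstack([a,b])[:,:,::-1])
E
```

```text
[482.6 359.9 140. ]
top [339.2 250.7] [333 244  14  14  68] [ 477.4 -166.1   30. ]
scene [325.2 255. ] [320 249  12  13  92] [ 482.1 -166.7   20. ]
```

View pics/c4.png

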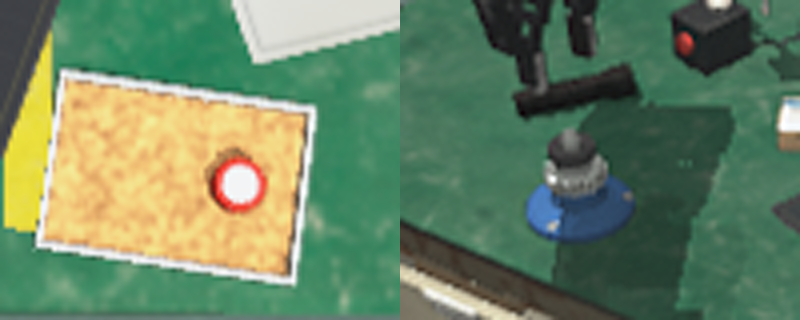

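The cap stands upright in the tray (left crop, 238,183), and the dark collar is now the top piece on the arbor. Next I grip the collar.

Emit:
send_rows:
  targets:
    - [-0.2,0,0,0.04,0,0,0]
    - [-0.2,0,0,0.03,0,0,0]
    - [-0.2,0,0,0.015,0,0,0]
    - [-0.2,0,0,0.004,0,0,0]
    - [-0.2,0,0,0,0,0,0]
    - [0.6,0,0,0,0,0,0]
    - [0.6,0,0,0,0,0,0]
    - [0.6,0,0,0,0,0,0]
    - [0.6,0,0,0,0,0,0]
    - [0.6,0,0,0,0,0,0]

```text
time_s: 11.3
eef_pos: [483.6, 361.0, 52.2]
ee_rot: [0.001, 0.707, 0.707, 0.002]
force: [4.5, -0.1, 6.0]
grip_width: 0.444
grip_force: 31.8
```

Emit:
send_rows:
  targets:
    - [-0.2,0,0,0,0,0,0]
    - [-0.2,0,0,0,0,0,0]
    - [-0.2,0,0.001,-0.007,0,0,0]
    - [-0.2,0,0,0,0,0,0]
    - [0.6,0,0,0,0,0,0]
    - [0.6,0,0,0,0,0,0]
    - [0.6,0,0,0,0,0,0]
    - [0.6,0,0,0,0,0,0]
    - [0.6,0,0,-0.02,0,0,0]
    - [0.6,0,0,-0.03,0,0,0]
  squeeze: 40

```text
time_s: 12.55
eef_pos: [482.4, 360.2, 106.8]
ee_rot: [-0.001, 0.707, 0.707, -0.002]
force: [-0.1, 0.3, -1.0]
grip_width: 0.438
grip_force: 42.9
```

Emit:
send_rows:
  targets:
    - [0.6,-0.02,0,-0.02,0,0,0]
    - [0.6,-0.04,0,-0.01,0,0,0]
    - [0.6,-0.06,0,0,0,0,0]
    - [0.6,-0.06,0,0,0,0,0]
    - [0.6,-0.06,0,0,0,0,0]
    - [0.6,-0.06,0,0,0,0,0]
    - [0.6,-0.06,0.003,0,0,0,0]
    - [0.6,-0.06,0.003,0,0,0,0]
    - [0.6,-0.039,0,0.03,0,0,0]
    - [0.6,0,0,0.03,0,0,0]

```text
time_s: 13.8
eef_pos: [488.9, -100.6, 76.5]
ee_rot: [-0.0, 0.708, 0.706, -0.0]
force: [0.2, 1.0, -0.8]
grip_width: 0.439
grip_force: 43.0
```

Emit:
send_rows:
  targets:
    - [0.6,0,0,0.03,0,0,0]
    - [0.6,0,0,0.03,0,0,0]
    - [0.6,0,0,0.008,0,0,0]
    - [0.6,0,0,0,0,0,0]
    - [0.6,0,0,0,0,0,0]
    - [0.6,0,0,0,0,0,0]
    - [0.6,0,0,0,0,0,0]
    - [0.6,0,0,0,0,0,0]
    - [0.6,0,0,0,0,0,0]
    - [0.6,0,0,0,0,0,0]

```text
time_s: 15.05
eef_pos: [489.3, -98.4, 9.8]
ee_rot: [-0.0, 0.707, 0.707, -0.0]
force: [-0.0, 0.3, -0.5]
grip_width: 0.436
grip_force: 42.9
```

Emit:
send_rows:
  targets:
    - [0.6,0,0,0.0025,0,0,0]
    - [0.6,0,0,0,0,0,0]
    - [-0.2,0,0,0,0,0,0]
    - [-0.2,0,0,0,0,0,0]
    - [-0.2,0,0,0,0,0,0]
    - [-0.2,0,0,-0.03,0,0,0]
    - [-0.2,0,0,-0.05,0,0,0]
    - [-0.2,0.02,0,-0.05,0,0,0]
    - [-0.2,0.05,0,0,0,0,0]
    - [-0.2,0.06,0,0,0,0,0]

```text
time_s: 16.3
eef_pos: [489.5, 32.5, 138.0]
ee_rot: [0.001, 0.708, 0.706, 0.0]
force: [0.0, -0.5, -0.4]
grip_width: 0.599
grip_force: 0.0
```

Emit:
send_rows:
  targets:
    - [-0.2,0.06,0,0,0,0,0]
    - [-0.2,0.06,0,0,0,0,0]
    - [-0.2,0.06,0,0,0,0,0]
    - [-0.2,0.06,0,0,0,0,0]
    - [-0.2,0.06,0,0,0,0,0]
    - [-0.2,0.028,-0.0065,0,0,0,0]
    - [-0.2,0,0,0.03,0,0,0]
    - [-0.2,0,0,0,0,0,0]
    - [-0.2,0,0,0,0,0,0]
    - [-0.2,0,0,0,0,0,0]

```text
time_s: 17.55
eef_pos: [483.5, 359.5, 108.5]
ee_rot: [0.0, 0.707, 0.707, 0.001]
force: [0.2, 0.2, -0.1]
grip_width: 0.603
grip_force: 0.0
```

```bash
python3 - <<'E'
from h import *
np.set_printoptions(precision=1,suppress=True)
c=ctrl.capture("top");s=ctrl.capture("scene");print(ctrl.sense()["eef_pos"])
for n,i,z in(("top",c,6),("scene",s,6)):
    for e in ctrl.landmark_of("collar",i)[:2]: print(n,e["point"],e["score"],atz(e["point"],i,z))
a=cv2.resize(c["img"][205:285,280:380],(400,320),interpolation=cv2.INTER_CUBIC)
b=cv2.resize(s["img"][150:230,140:240],(400,320),interpolation=cv2.INTER_CUBIC)
cv2.imwrite("pics/c5.png",np.hstack([a,b])[:,:,::-1])
E
```

```text
[483.2 359.5 108.1]
top [308.8, 245.3] 0.54 [492.4 -94.1   6. ]
scene [304.3, 251.3] 0.45 [ 477.7 -101.4    6. ]
```

View pics/c5.png

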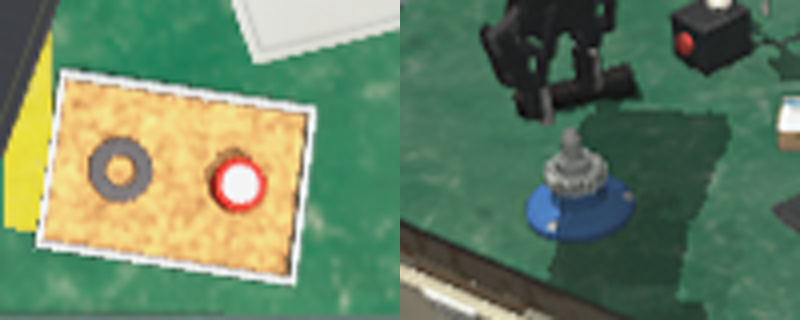

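The collar lies flat in the tray (119,170) beside the cap (238,183), and only the gear is left on the arbor pin. I turn the gripper so the hub is taken along Y, which centres that axis as well.

Emit:
send_rows:
  targets:
    - [-0.2,0,0,0,0,0,-0.1745]
    - [-0.2,0,0,0,0,0,-0.1745]
    - [-0.2,0,0,0,0,0,-0.1745]
    - [-0.2,0,0,0,0,0,-0.1745]
    - [-0.2,0,0,0,0,0,-0.1745]
    - [-0.2,0,0,0,0,0,-0.1745]
    - [-0.2,0,0,0,0,0,-0.1745]
    - [-0.2,0,0,0,0,0,-0.1745]
    - [-0.2,0,0,0,0,0,-0.1745]
    - [-0.2,-0.001,0,0.01,0,0,0]

```text
time_s: 19.0
eef_pos: [484.2, 359.8, 97.7]
ee_rot: [0.001, 0.001, 1.0, 0.0]
force: [-0.2, 0.8, 0.4]
grip_width: 0.598
grip_force: 0.0
```

Emit:
send_rows:
  targets:
    - [-0.2,0,0,0.03,0,0,0]
    - [-0.2,0,0,0.015,0,0,0]
    - [-0.2,0,0,0.004,0,0,0]
    - [-0.2,0,0,0,0,0,0]
    - [0.7,0,0,0,0,0,0]
    - [0.7,0,0,0,0,0,0]
    - [0.7,0,0,0,0,0,0]
    - [0.7,0,0,0,0,0,0]
    - [0.7,0,0,0,0,0,0]
    - [0.7,0,0,0,0,0,0]

```text
time_s: 20.25
eef_pos: [484.4, 360.8, 49.7]
ee_rot: [0.001, 0.0, 1.0, 0.001]
force: [-1.4, 4.6, 4.5]
grip_width: 0.326
grip_force: 39.2
```

Emit:
send_rows:
  targets:
    - [0.7,0,0,-0.02,0,0,0]
    - [0.7,0,0,-0.03,0,0,0]
    - [0.7,0,0,-0.03,0,0,0]
    - [0.7,0,-0.02,-0.01,0,0,0]
    - [0.7,0,-0.04,0,0,0,0]
    - [0.7,0,-0.055,0,0,0,0]
    - [0.7,0,-0.055,0,0,0,0]
    - [0.7,0,-0.055,0,0,0,0]
    - [0.7,0,-0.055,0,0,0,0]
    - [0.7,0,-0.055,0,0,0,0]

```text
time_s: 21.5
eef_pos: [482.4, 22.1, 137.6]
ee_rot: [-0.001, 0.0, 1.0, -0.0]
force: [1.5, 1.4, -0.9]
grip_width: 0.325
grip_force: 42.0
```

Emit:
send_rows:
  targets:
    - [0.7,0,-0.055,0,0,0,0]
    - [0.7,0,-0.055,0,0,0,0]
    - [0.7,0,-0.055,0,0,0,0]
    - [0.7,0,-0.055,0,0,0,0]
    - [0.7,0,-0.055,0,0,0,0]
    - [0.7,-0.0084,-0.055,0,0,0,0]
    - [0.7,0,-0.028,0,0,0,0]
    - [0.7,0,0,0,0,0,0]
    - [0.7,0,0,0,0,0,0]
    - [0.7,0,0,0,0,0,0]

```text
time_s: 22.75
eef_pos: [491.8, -332.4, 138.3]
ee_rot: [-0.0, -0.0, 1.0, 0.0]
force: [-0.3, 0.1, -1.1]
grip_width: 0.317
grip_force: 42.1
```

```bash
python3 - <<'E'
from h import *
np.set_printoptions(precision=1,suppress=True)
c=ctrl.capture("top");s=ctrl.capture("scene");e=ctrl.sense();p=np.array(e["eef_pos"]);print(p,e["grip_width"],e["grip_force"])
g=p-[0,0,15.7]
for n,i in(("top",c),("scene",s)):
    print(n,"expected gear px",proj(g,i),[(np.array(q["point"]),q["score"]) for q in ctrl.landmark_of("steel_gear",i)[:2]],"stand exp",proj([492.8,-332.3,0],i),[(np.array(q["point"]),q["score"]) for q in ctrl.landmark_of("free_stand",i)[:2]])
a=cv2.resize(c["img"][205:285,355:455],(400,320),interpolation=cv2.INTER_CUBIC)
b=cv2.resize(s["img"][215:295,330:430],(400,320),interpolation=cv2.INTER_CUBIC)
cv2.imwrite("pics/c6.png",np.hstack([a,b])[:,:,::-1])
E
```

```text
[ 492.1 -332.6  138.4] 0.3213622611356207 42.05256901681423
top expected gear px [419.1 241.4] [] stand exp [404.2 245.7] [(array([401.4, 247.7]), 0.49), (array([337.5, 252.5]), 0.17)]
scene expected gear px [387.4 247.6] [(array([386.7, 248.4]), 0.55)] stand exp [379.5 278.9] [(array([377.5, 277.3]), 0.81)]
```

View pics/c6.png

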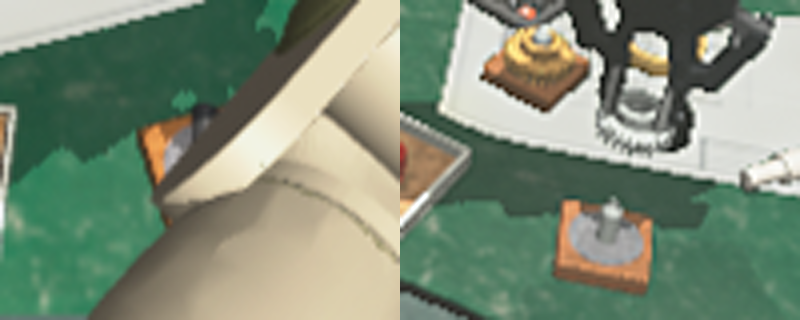

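The scene crop shows the steel gear held level above the empty stand (gear at local (640,125), pin tip at (613,200)). I lower it to just above the pin and check the alignment.

```bash
python3 - <<'E'
from h import *
s=ctrl.capture("scene")
for P in([492.8,-332.3,54],[492.8,-332.3,18],[491,-329.6,54],[491,-329.6,18]): print(P,proj(P,s))
g=s["img"][258:285,365:400]
cv2.imwrite("pics/c7.png",cv2.resize(g,(700,540),interpolation=cv2.INTER_CUBIC)[:,:,::-1])
E
```

```text
[492.8, -332.3, 54] [382.84173491 265.54492567]
[492.8, -332.3, 18] [380.60263346 274.55169259]
[491, -329.6, 54] [381.68203868 265.58950229]
[491, -329.6, 18] [379.46463221 274.59716685]
```

View pics/c7.png

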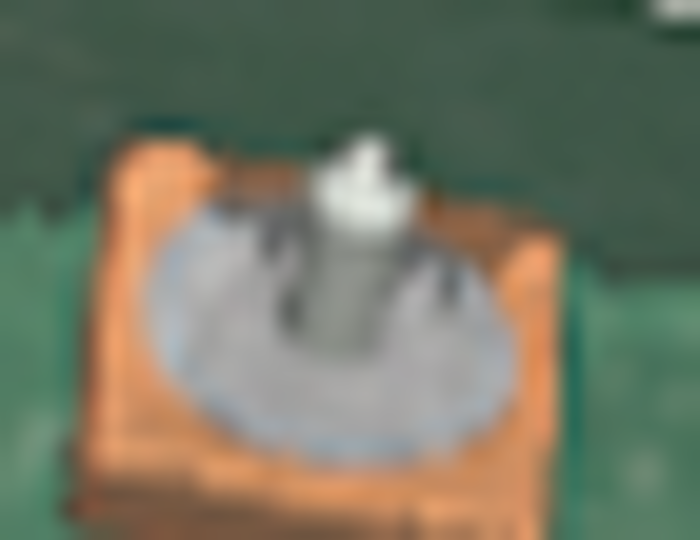

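Pin tip reads (383.5, 265.0) in the full scene image, within 1 px of my estimate of the stand. Descending.

Emit:
send_rows:
  targets:
    - [0.7,-0.0007,0,0.03,0,0,0]
    - [0.7,0,0,0.025,0,0,0]
    - [0.7,0,0,0.01,0,0,0]
    - [0.7,0,0,0.005,0,0,0]
    - [0.7,0,0,0.005,0,0,0]
    - [0.7,0,0,0.005,0,0,0]
    - [0.7,0,0,0.005,0,0,0]
    - [0.7,0,0,0,0,0,0]
    - [0.7,0,0,0,0,0,0]
    - [0.7,0,0,0,0,0,0]

```text
time_s: 24.35
eef_pos: [492.8, -333.4, 53.5]
ee_rot: [0.0, 0.0, 1.0, -0.0]
force: [0.3, -1.0, -1.6]
grip_width: 0.325
grip_force: 42.0
```

Emit:
send_rows:
  targets:
    - [0.7,0,0,0.006,0,0,0]
    - [0.7,0,0,0.006,0,0,0]
    - [0.7,0,0,0.004,0,0,0]
    - [0.7,0,0,0.003,0,0,0]
    - [0.7,0,0,0,0,0,0]
    - [0.7,0,0,0,0,0,0]
    - [0.7,0,0,0,0,0,0]
    - [0.7,0,0,0,0,0,0]
    - [0.7,0,0,0,0,0,0]
    - [0.7,0,0,0,0,0,0]

```text
time_s: 25.6
eef_pos: [492.7, -333.4, 34.3]
ee_rot: [0.0, 0.0, 1.0, -0.0]
force: [-0.2, 0.8, -1.9]
grip_width: 0.327
grip_force: 42.1
```

Emit:
send_rows:
  targets:
    - [0.7,0,0,0.001,0,0,0]
    - [0.7,0,0,0,0,0,0]
    - [-0.2,0,0,0,0,0,0]
    - [-0.2,0,0,0,0,0,0]
    - [-0.2,0,0,0,0,0,0]
    - [-0.2,0,0,-0.02,0,0,0]
    - [-0.2,0,0,-0.04,0,0,0]
    - [-0.2,0,0,-0.04,0,0,0]
    - [-0.2,-0.03,0.02,0,0,0,0]
    - [-0.2,-0.03,0.02,0,0,0,0]

```text
time_s: 26.85
eef_pos: [553.5, -293.1, 133.9]
ee_rot: [0.0, 0.001, 1.0, -0.0]
force: [-0.1, -0.8, -0.1]
grip_width: 0.6
grip_force: 0.0
```

Emit:
send_rows:
  targets:
    - [-0.2,-0.03,0.02,0,0,0,0]
    - [-0.2,-0.03,0.02,0,0,0,0]
    - [-0.2,-0.03,0.027,0,0,0,0]
    - [-0.2,0,0,0,0,0,0]
    - [-0.2,0,0,0,0,0,0]
    - [-0.2,0,0,0,0,0,0]
    - [-0.2,0,0,0,0,0,0]
    - [-0.2,0,0,0,0,0,0]
    - [-0.2,0,0,0,0,0,0]
    - [-0.2,0,0,0,0,0,0]

```text
time_s: 28.1
eef_pos: [642.7, -226.4, 133.3]
ee_rot: [0.0, 0.0, 1.0, -0.0]
force: [0.5, -0.4, -0.1]
grip_width: 0.6
grip_force: 0.0
```

```bash
python3 - <<'E'
from h import *
np.set_printoptions(precision=1,suppress=True)
c=ctrl.capture("top");s=ctrl.capture("scene");e=ctrl.sense();print(e["eef_pos"])
for n,i in(("top",c),("scene",s)):
    print(n,"brass exp",proj([643.3,-226,18],i),[(np.array(q["point"]),q["score"]) for q in ctrl.landmark_of("brass_gear",i)[:2]],"steel exp",proj([492.8,-333,18],i),[(np.array(q["point"]),q["score"]) for q in ctrl.landmark_of("steel_gear",i)[:2]])
a=cv2.resize(s["img"][205:255,325:405],(400,250),interpolation=cv2.INTER_CUBIC)
b=cv2.resize(s["img"][245:295,345:425],(400,250),interpolation=cv2.INTER_CUBIC)
cv2.imwrite("pics/c8.png",np.hstack([a,b])[:,:,::-1])
E
```

```text
[ 642.7 -226.4  133.3]
top brass exp [361.4 184.9] [] steel exp [406.5 245.1] [(array([406.5, 246.1]), 0.57)]
scene brass exp [363.9 231. ] [(array([365.2, 230.5]), 0.62)] steel exp [380.8 274.6] [(array([257.5, 227.7]), 0.68), (array([381.8, 272. ]), 0.55)]
```

View pics/c8.png

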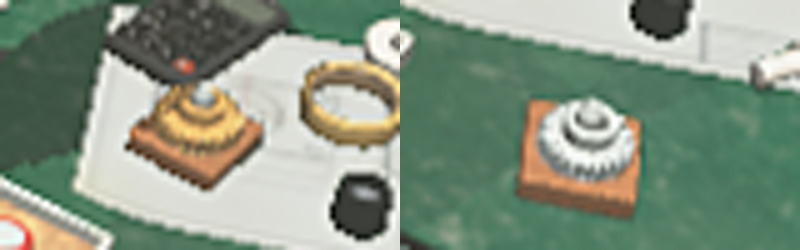

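The steel gear sits flat on the formerly empty stand (right crop, 588,140), and the brass gear is still on its stand (left crop, 203,115). I descend on the brass hub.

Emit:
send_rows:
  targets:
    - [-0.2,0,0,0.04,0,0,0]
    - [-0.2,0,0,0.03,0,0,0]
    - [-0.2,0,0,0.02,0,0,0]
    - [-0.2,0,0,0.0105,0,0,0]
    - [-0.2,0,0,0,0,0,0]
    - [0.7,0,0,0,0,0,0]
    - [0.7,0,0,0,0,0,0]
    - [0.7,0,0,0,0,0,0]
    - [0.7,0,0,0,0,0,0]
    - [0.7,0,0,0,0,0,0]
  squeeze: 45

```text
time_s: 29.65
eef_pos: [643.4, -226.5, 34.5]
ee_rot: [0.001, 0.0, 1.0, -0.0]
force: [-0.7, 2.2, 6.3]
grip_width: 0.321
grip_force: 43.9
```

Emit:
send_rows:
  targets:
    - [0.7,0,0,-0.02,0,0,0]
    - [0.7,0,0,-0.03,0,0,0]
    - [0.7,0,0,-0.03,0,0,0]
    - [0.7,0.005,0.02,-0.015,0,0,0]
    - [0.7,0.0125,0.046,0,0,0,0]
    - [0.7,0.0135,0.05,0,0,0,0]
    - [0.7,0.0135,0.05,0,0,0,0]
    - [0.7,0.0135,0.05,0,0,0,0]
    - [0.7,0.0135,0.05,0,0,0,0]
    - [0.7,0.0135,0.05,0,0,0,0]

```text
time_s: 30.9
eef_pos: [557.4, 91.1, 129.1]
ee_rot: [0.001, 0.0, 1.0, -0.0]
force: [0.8, 0.3, -2.6]
grip_width: 0.321
grip_force: 44.7
```

Emit:
send_rows:
  targets:
    - [0.7,0.0135,0.05,0,0,0,0]
    - [0.7,0.0135,0.05,0,0,0,0]
    - [0.7,0.0135,0.05,0,0,0,0]
    - [0.7,0.0135,0.05,0,0,0,0]
    - [0.7,0.0135,0.05,0,0,0,0]
    - [0.7,0.0065,0.021,0,0,0,0]
    - [0.7,0,0,0,0,0,0]
    - [0.7,0,0,0,0,0,0]
    - [0.7,0,0,0,0,0,0]
    - [0.7,0,0,0,0,0,0]

```text
time_s: 32.15
eef_pos: [484.3, 359.9, 127.9]
ee_rot: [0.0, 0.001, 1.0, -0.0]
force: [0.0, -0.3, -2.1]
grip_width: 0.317
grip_force: 44.8
```

Emit:
send_rows:
  targets:
    - [0.7,0,0.001,0.015,0,0,0]
    - [0.7,0,0,0.01,0,0,0]
    - [0.7,0,0,0.005,0,0,0]
    - [0.7,0,0,0.004,0,0,0]
    - [0.7,0,0,0.004,0,0,0]
    - [0.7,0,0,0.004,0,0,0]
    - [0.7,0,0,0,0,0,0]
    - [0.7,0,0,0,0,0,0]
    - [0.7,0,0,0,0,0,0]
    - [0.7,0,0,0,0,0,0]

```text
time_s: 33.4
eef_pos: [483.9, 361.7, 85.9]
ee_rot: [0.0, 0.0, 1.0, 0.0]
force: [-1.3, 0.6, -2.3]
grip_width: 0.326
grip_force: 44.7
```

Emit:
send_rows:
  targets:
    - [0.7,0,0,0.006,0,0,0]
    - [0.7,0,0,0.006,0,0,0]
    - [0.7,0,0,0.006,0,0,0]
    - [0.7,0,0,0.006,0,0,0]
    - [0.7,0,0,0.006,0,0,0]
    - [0.7,0,0,0.003,0,0,0]
    - [0.7,0,0,0.001,0,0,0]
    - [0.7,0,0,0,0,0,0]
    - [0.7,0,0,0,0,0,0]
    - [0.7,0,0,0,0,0,0]

```text
time_s: 34.65
eef_pos: [483.8, 361.6, 51.7]
ee_rot: [-0.0, 0.0, 1.0, -0.0]
force: [-2.7, 0.4, -3.5]
grip_width: 0.322
grip_force: 44.7
```

Emit:
send_rows:
  targets:
    - [0.7,0,0,0.0015,0,0,0]
    - [0.7,0,0,0,0,0,0]
    - [-0.2,0,0,0,0,0,0]
    - [-0.2,0,0,0,0,0,0]
    - [-0.2,0,0,0,0,0,0]
    - [-0.2,0,0,-0.02,0,0,0]
    - [-0.2,0,0,-0.04,0,0,0]
    - [-0.2,0,0,-0.03,0,0,0]
    - [-0.2,0,0,0,0,0,0.1745]
    - [-0.2,0,0,0,0,0,0.1745]

```text
time_s: 35.9
eef_pos: [484.2, 361.6, 140.8]
ee_rot: [0.001, 0.177, 0.984, 0.0]
force: [0.7, -0.1, -0.1]
grip_width: 0.603
grip_force: 0.0
```

Emit:
send_rows:
  targets:
    - [-0.2,0,0,0,0,0,0.1745]
    - [-0.2,0,0,0,0,0,0.1745]
    - [-0.2,0,0,0,0,0,0.1745]
    - [-0.2,0,0,0,0,0,0.1745]
    - [-0.2,0,0,0,0,0,0.1745]
    - [-0.2,0,0,0,0,0,0.1745]
    - [-0.2,0,0,0,0,0,0.1745]
    - [-0.2,-0.04,0,0,0,0,0]
    - [-0.2,-0.06,0,0,0,0,0]
    - [-0.2,-0.06,0,0,0,0,0]

```text
time_s: 37.15
eef_pos: [483.9, 200.0, 140.4]
ee_rot: [0.0, 0.707, 0.707, 0.0]
force: [0.9, -0.2, 0.8]
grip_width: 0.6
grip_force: 0.0
```

```bash
python3 - <<'E'
from h import *
np.set_printoptions(precision=1,suppress=True)
c=ctrl.capture("top");s=ctrl.capture("scene");e=ctrl.sense();print(e["eef_pos"],e["ee_rot"])
for n,i in(("top",c),("scene",s)):
    print(n,"brass exp",proj([484,361,34],i),[(np.array(q["point"]),q["score"]) for q in ctrl.landmark_of("brass_gear",i)[:2]])
a=cv2.resize(s["img"][170:220,145:225],(400,250),interpolation=cv2.INTER_CUBIC)
b=cv2.resize(c["img"][220:270,85:165],(400,250),interpolation=cv2.INTER_CUBIC)
cv2.imwrite("pics/c9.png",np.hstack([a,b])[:,:,::-1])
E
```

```text
[484.3 197.4 140.5] [ 0.   0.7  0.7 -0. ]
top brass exp [121.5 247. ] []
scene brass exp [183.3 195. ] [(array([182.4, 194.7]), 0.46)]
```

View pics/c9.png

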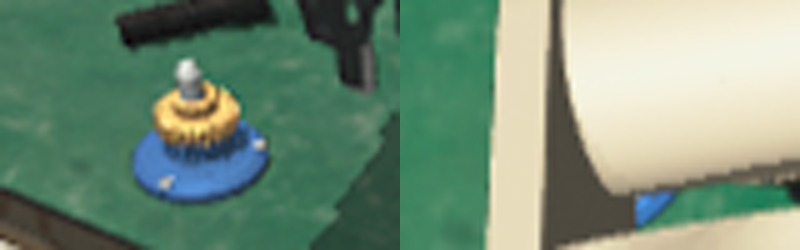

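The brass gear is level and seated on the arbor (left crop, 195,115). Next, the collar from the tray.

Emit:
send_rows:
  targets:
    - [-0.2,-0.06,0,0,0,0,0]
    - [-0.2,-0.06,0,0,0,0,0]
    - [-0.2,-0.06,0,0,0,0,0]
    - [-0.2,-0.06,0.003,0,0,0,0]
    - [-0.2,-0.04,0.002,0.02,0,0,0]
    - [-0.2,-0.014,0,0.04,0,0,0]
    - [-0.2,0,0,0.03,0,0,0]
    - [-0.2,0,0,0,0,0,0]
    - [-0.2,0,0,0,0,0,0]
    - [-0.2,0,0,0,0,0,0]

```text
time_s: 38.6
eef_pos: [489.8, -92.2, 51.6]
ee_rot: [0.001, 0.707, 0.707, 0.0]
force: [-0.1, -0.3, -0.1]
grip_width: 0.598
grip_force: 0.0
```

Emit:
send_rows:
  targets:
    - [-0.2,-0.005,-0.0004,0.02,0,0,0]
    - [-0.2,0,0,0.015,0,0,0]
    - [-0.2,0,0,0.009,0,0,0]
    - [-0.2,0,0,0,0,0,0]
    - [-0.2,0,0,0,0,0,0]
    - [0.6,0,0,0,0,0,0]
    - [0.6,0,0,0,0,0,0]
    - [0.6,0,0,0,0,0,0]
    - [0.6,0,0,0,0,0,0]
    - [0.6,0,0,0,0,0,0]
  squeeze: 40

```text
time_s: 39.85
eef_pos: [488.9, -97.4, 7.0]
ee_rot: [0.0, 0.707, 0.707, 0.0]
force: [-0.8, 0.5, 5.6]
grip_width: 0.442
grip_force: 40.3
```

Emit:
send_rows:
  targets:
    - [0.6,0,0,-0.02,0,0,0]
    - [0.6,0,0,-0.04,0,0,0]
    - [0.6,0,0,-0.04,0,0,0]
    - [0.6,0.02,0,-0.02,0,0,0]
    - [0.6,0.04,0,0,0,0,0]
    - [0.6,0.055,0,0,0,0,0]
    - [0.6,0.055,0,0,0,0,0]
    - [0.6,0.055,0,0,0,0,0]
    - [0.6,0.055,0,0,0,0,0]
    - [0.6,0.055,0,0,0,0,0]

```text
time_s: 41.1
eef_pos: [488.3, 239.5, 126.5]
ee_rot: [0.0, 0.707, 0.707, 0.0]
force: [1.0, -0.6, -0.6]
grip_width: 0.44
grip_force: 40.7
```

Emit:
send_rows:
  targets:
    - [0.6,0.055,0,0,0,0,0]
    - [0.6,0.045,-0.003,0,0,0,0]
    - [0.6,0.0235,-0.002,0,0,0,0]
    - [0.6,0,0,0,0,0,0]
    - [0.6,0,0,0,0,0,0]
    - [0.6,0,0,0,0,0,0]
    - [0.6,0,0,0,0,0,0]
    - [0.6,0,0,0,0,0,0]
    - [0.6,0,0,0,0,0,0]
    - [0.6,0,0,0,0,0,0]

```text
time_s: 42.35
eef_pos: [483.5, 361.1, 126.3]
ee_rot: [-0.0, 0.707, 0.707, -0.0]
force: [0.5, 0.8, -1.6]
grip_width: 0.438
grip_force: 40.7
```

Emit:
send_rows:
  targets:
    - [0.6,0,0.0004,0.02,0,0,0]
    - [0.6,0,0,0.015,0,0,0]
    - [0.6,0,0,0.006,0,0,0]
    - [0.6,0,0,0.005,0,0,0]
    - [0.6,0,0,0.005,0,0,0]
    - [0.6,0,0,0,0,0,0]
    - [0.6,0,0,0,0,0,0]
    - [0.6,0,0,0,0,0,0]
    - [0.6,0,0,0,0,0,0]
    - [0.6,0,0,0,0,0,0]

```text
time_s: 43.6
eef_pos: [484.0, 361.2, 75.4]
ee_rot: [0.0, 0.707, 0.707, 0.0]
force: [0.6, 0.3, -0.8]
grip_width: 0.439
grip_force: 40.7
```

Emit:
send_rows:
  targets:
    - [0.6,0,0,0.005,0,0,0]
    - [0.6,0,0,0.005,0,0,0]
    - [0.6,0,0,0.003,0,0,0]
    - [0.6,0,0,0.001,0,0,0]
    - [0.6,0,0,0,0,0,0]
    - [0.6,0,0,0,0,0,0]
    - [0.6,0,0,0,0,0,0]
    - [0.6,0,0,0,0,0,0]
    - [0.6,0,0,0,0,0,0]
    - [0.6,0,0,0,0,0,0]

```text
time_s: 44.85
eef_pos: [483.9, 361.1, 61.3]
ee_rot: [-0.0, 0.707, 0.707, -0.0]
force: [-0.2, 0.5, -1.4]
grip_width: 0.442
grip_force: 40.7
```

Emit:
send_rows:
  targets:
    - [0.6,0,0,0.002,0,0,0]
    - [0.6,0,0,0,0,0,0]
    - [-0.2,0,0,0,0,0,0]
    - [-0.2,0,0,0,0,0,0]
    - [-0.2,0,0,0,0,0,0]
    - [-0.2,0,0,-0.02,0,0,0]
    - [-0.2,0,0,-0.03,0,0,0]
    - [-0.2,0,0,-0.03,0,0,0]
    - [-0.2,-0.04,0,0,0,0,0]
    - [-0.2,-0.055,0,0,0,0,0]

```text
time_s: 46.1
eef_pos: [483.8, 265.7, 139.6]
ee_rot: [0.0, 0.706, 0.708, 0.0]
force: [1.0, 0.5, -0.6]
grip_width: 0.599
grip_force: 0.0
```

Emit:
send_rows:
  targets:
    - [-0.2,-0.055,0,0,0,0,0]
    - [-0.2,-0.055,0,0,0,0,0]
    - [-0.2,-0.055,0,0,0,0,0]
    - [-0.2,-0.055,0,0,0,0,0]
    - [-0.2,-0.055,0,0,0,0,0]
    - [-0.2,-0.055,0,0,0,0,0]
    - [-0.2,-0.055,-0.0045,0,0,0,0]
    - [-0.2,-0.045,0,0,0,0,0]
    - [-0.2,0,0,0,0,0,0]
    - [-0.2,0,0,0,0,0,0]

```text
time_s: 47.35
eef_pos: [479.3, -163.4, 139.2]
ee_rot: [-0.0, 0.707, 0.707, 0.0]
force: [0.7, -0.1, 1.0]
grip_width: 0.602
grip_force: 0.0
```

```bash
python3 - <<'E'
from h import *
np.set_printoptions(precision=1,suppress=True)
c=ctrl.capture("top");s=ctrl.capture("scene");e=ctrl.sense();print(e["eef_pos"],e["ee_rot"])
a=cv2.resize(s["img"][170:220,145:225],(400,250),interpolation=cv2.INTER_CUBIC)
b=cv2.resize(s["img"][230:280,285:365],(400,250),interpolation=cv2.INTER_CUBIC)
cv2.imwrite("pics/c10.png",np.hstack([a,b])[:,:,::-1])
E
```

```text
[ 479.5 -162.8  139.3] [-0.   0.7  0.7  0. ]
```

View pics/c10.png

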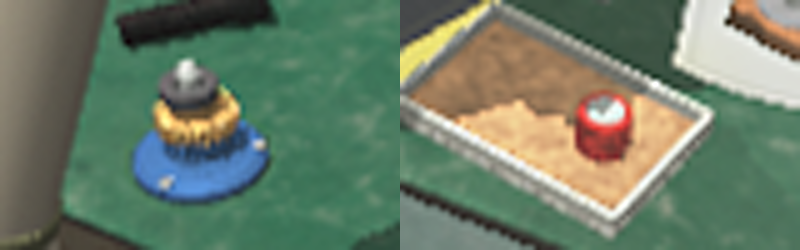

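The collar is on the brass hub with the pin through it (left crop, 188,85), and the cap waits in the tray (right crop, 603,125).

Emit:
send_rows:
  targets:
    - [-0.2,-0.0054,0,0.04,0,0,0]
    - [-0.2,0,0,0.04,0,0,0]
    - [-0.2,0,0,0.03,0,0,0]
    - [-0.2,0,0,0.0185,0,0,0]
    - [-0.2,0,0,0,0,0,0]
    - [0.6,0,0,0,0,0,0]
    - [0.6,0,0,0,0,0,0]
    - [0.6,0,0,0,0,0,0]
    - [0.6,0,0,0,0,0,0]
    - [0.6,0,0,0,0,0,0]
  squeeze: 30

```text
time_s: 48.7
eef_pos: [480.1, -169.3, 11.9]
ee_rot: [0.001, 0.707, 0.707, 0.0]
force: [-0.2, 2.4, 7.7]
grip_width: 0.357
grip_force: 30.2
```

Emit:
send_rows:
  targets:
    - [0.6,0,0,-0.02,0,0,0]
    - [0.6,0,0,-0.04,0,0,0]
    - [0.6,0,0,-0.04,0,0,0]
    - [0.6,0.02,0,-0.03,0,0,0]
    - [0.6,0.04,0,0,0,0,0]
    - [0.6,0.055,0,0,0,0,0]
    - [0.6,0.055,0,0,0,0,0]
    - [0.6,0.055,0,0,0,0,0]
    - [0.6,0.055,0,0,0,0,0]
    - [0.6,0.055,0,0,0,0,0]

```text
time_s: 49.95
eef_pos: [479.2, 167.5, 141.2]
ee_rot: [0.0, 0.707, 0.707, 0.0]
force: [1.7, -0.2, -0.7]
grip_width: 0.36
grip_force: 30.0
```

Emit:
send_rows:
  targets:
    - [0.6,0.055,0,0,0,0,0]
    - [0.6,0.055,0,0,0,0,0]
    - [0.6,0.055,0.0045,0,0,0,0]
    - [0.6,0.03,0,0,0,0,0]
    - [0.6,0,0,0,0,0,0]
    - [0.6,0,0,0,0,0,0]
    - [0.6,0,0,0,0,0,0]
    - [0.6,0,0,0,0,0,0]
    - [0.6,0,0,0,0,0,0]
    - [0.6,0,0,0,0,0,0]

```text
time_s: 51.2
eef_pos: [484.0, 360.6, 140.8]
ee_rot: [-0.0, 0.707, 0.707, -0.0]
force: [-0.2, -1.1, -0.6]
grip_width: 0.36
grip_force: 30.0
```

Emit:
send_rows:
  targets:
    - [0.6,0,0,0.025,0,0,0]
    - [0.6,0,0,0.015,0,0,0]
    - [0.6,0,0,0.006,0,0,0]
    - [0.6,0,0,0.005,0,0,0]
    - [0.6,0,0,0.005,0,0,0]
    - [0.6,0,0,0,0,0,0]
    - [0.6,0,0,0,0,0,0]
    - [0.6,0,0,0,0,0,0]
    - [0.6,0,0,0,0,0,0]
    - [0.6,0,0,0,0,0,0]

```text
time_s: 52.45
eef_pos: [483.9, 360.8, 84.8]
ee_rot: [0.0, 0.707, 0.707, 0.0]
force: [-0.1, -0.3, -0.3]
grip_width: 0.356
grip_force: 30.0
```

Emit:
send_rows:
  targets:
    - [0.6,0,0,0.004,0,0,0]
    - [0.6,0,0,0.003,0,0,0]
    - [0.6,0,0,0.0015,0,0,0]
    - [0.6,0,0,0,0,0,0]
    - [0.6,0,0,0,0,0,0]
    - [0.6,0,0,0,0,0,0]
    - [0.6,0,0,0,0,0,0]
    - [0.6,0,0,0,0,0,0]
    - [0.6,0,0,0,0,0,0]
    - [0.6,0,0,0,0,0,0]

```text
time_s: 53.7
eef_pos: [484.0, 360.7, 76.3]
ee_rot: [0.0, 0.707, 0.707, 0.0]
force: [-0.1, -0.8, -0.9]
grip_width: 0.359
grip_force: 30.0
```

Down the last bit, then let go and back off.

Emit:
send_rows:
  targets:
    - [0.6,0,0,0.001,0,0,0]
    - [0.6,0,0,0,0,0,0]
    - [-0.2,0,0,0,0,0,0]
    - [-0.2,0,0,0,0,0,0]
    - [-0.2,0,0,0,0,0,0]
    - [-0.2,0,0,-0.02,0,0,0]
    - [-0.2,0,0,-0.04,0,0,0]
    - [-0.2,0,0,-0.04,0,0,0]
    - [-0.2,-0.04,0,0,0,0,0]
    - [-0.2,-0.055,0,0,0,0,0]

```text
time_s: 54.95
eef_pos: [483.8, 265.2, 175.5]
ee_rot: [0.0, 0.706, 0.708, 0.0]
force: [1.2, -0.4, -0.4]
grip_width: 0.601
grip_force: 0.0
```

Emit:
send_rows:
  targets:
    - [-0.2,-0.055,0,0,0,0,0]
    - [-0.2,-0.055,0,0,0,0,0]
    - [-0.2,-0.055,0,0,0,0,0]
    - [-0.2,0,0,0,0,0,0]
    - [-0.2,0,0,0,0,0,0]
    - [-0.2,0,0,0,0,0,0]
    - [-0.2,0,0,0,0,0,0]
    - [-0.2,0,0,0,0,0,0]
    - [-0.2,0,0,0,0,0,0]
    - [-0.2,0,0,0,0,0,0]

```text
time_s: 56.2
eef_pos: [483.9, 100.8, 175.3]
ee_rot: [0.0, 0.707, 0.707, 0.0]
force: [0.1, 0.4, 0.8]
grip_width: 0.598
grip_force: 0.0
```

```bash
python3 - <<'E'
from h import *
np.set_printoptions(precision=1,suppress=True)
c=ctrl.capture("top");s=ctrl.capture("scene");e=ctrl.sense();print(e["eef_pos"],e["force"],proj([484,361,98],s),proj([484,361,70],s))
a=cv2.resize(s["img"][170:220,145:225],(400,250),interpolation=cv2.INTER_CUBIC)
b=cv2.resize(s["img"][205:295,245:405],(400,225),interpolation=cv2.INTER_CUBIC)
b=np.vstack([b,np.zeros((25,400,3),np.uint8)])
cv2.imwrite("pics/c11.png",np.hstack([a,b])[:,:,::-1])
E
```

```text
[483.9 100.7 175.3] [ 0.2 -0.   0. ] [181.  179.3] [182.  186.3]
```

View pics/c11.png

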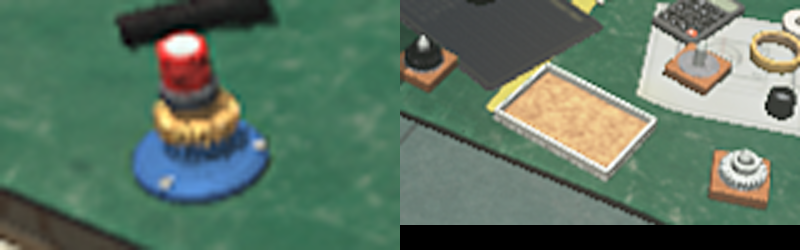

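Brass gear, collar and cap are stacked on the arbor, with the cap top at full-image (181.5, 179) where (181, 179.3) is expected. The steel gear is on its stand and the black gear is where it was.

```bash
python3 -c "
from rig import ctrl
print(ctrl.finish_job())"
```

```text
the job is handed in; nothing more can be done
None
```

I handed the job in at about 56 s: brass gear, collar and cap are on the arbor, the steel gear is on the formerly empty stand, and the black gear is untouched. The final picture agrees with this, but `finish_job()` returned no verdict.

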